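Contact thermometer held on a sample block in its carton

TASK

Check a delivered sample with the contact thermometer: first swing both carton flaps outward, well past upright, so that they stay open, then lift the thermometer probe out of its stand and hold it upright with its tip inside the ring scribed on the round block in the carton (not the square one). Press only lightly, so that the spring tip goes in about half its travel, never hard, and finish still holding the probe there like that. Leave the dish, the timer, the bottle and the beaker where they are.

Things in the scene. Friction and masses are not known exactly. Their poses are not given: they have to be found in the camera images.
- carton: open cardboard carton fixed to the bench, 130 (x) x 190 (y) x 75 mm high, walls and floor 4 mm; origin under its centre, z up, own +y runs to its left flap; turned up to 0.3 rad about z
- left_flap (a joint): angle of the flap on the carton's own +y wall, rad: 0 level over the opening, 1.57 upright, 2.6 the stop, leaning outward. Flap 124 mm wide, 60 mm from hinge to free edge, 3 mm thick. A stiff hinge (0.02 N m) holds it where it is left. Starts half raised (0.6 to 1.0): closed fingers fit down between the two flaps and can push the free edge up and outward
- right_flap (a joint): the same for the mirrored flap on the carton's own -y wall
- left_flap_hinge (a point): middle of the left flap's hinge line (along the carton's x), at the top of the wall, 93 mm from the carton's centre, 75 mm above the bench
- right_flap_hinge (a point): middle of the right flap's hinge line, likewise
- left_flap_edge (a point): middle of the left flap's free edge, 60 mm from the hinge
- right_flap_edge (a point): middle of the right flap's free edge
- round_block: round aluminium block, 60 mm diameter, 30 mm high, fixed on the carton's floor under one of the flaps (either one); origin under its centre
- round_mark (a point): centre of the ring on the round block's top face, 34 mm above the bench; the scribed ring is 21 mm inside, 25 mm outside, flat
- square_block: square aluminium block, 58 x 58 x 30 mm, with the same ring, fixed beside the round one, 84 mm from it; not to be probed; origin under its centre
- stand: fixed probe stand: 85 mm square base, 64 mm square top plate with a hole in its middle, top at 70 mm; origin under its centre
- probe: grey, black-ribbed thermometer probe, 100 g, upright in the stand, spring tip down, its collar (28 mm wide, 6 mm thick) on the top plate. Origin: centre of the collar's underside; z runs up the probe. Handle 18 mm thick from 6 to 86 mm, cap to 91 mm; nose 14 mm thick down to -25 mm, then the spring tip, its end at -60 mm. Grip it about 50 mm above the origin, lift straight up
- plunger (a joint): how far the spring tip is pushed into the probe, m: 0 free, 0.010 fully in; the spring gives 0.8 N at first and 0.4 N more per mm (2.8 N half way)
- probe_tip (a point): centre of the flat end of the spring tip (8 mm diameter)
- petri_dish: shallow round dish, 62 mm wide, 16 mm high; a bystander, origin under its centre
- timer: small white lab timer, 62 x 68 x 20 mm; a bystander, origin under its centre
- amber_bottle: brown bottle with black cap, 53 mm wide, 115 mm high; a bystander, origin under its centre
- beaker: small clear beaker, 57 mm wide, 71 mm high; a bystander, origin under its centre

How it is judged:
By the outcome, as a careful person would: the job done as asked, in the order asked, and still so for the second after the job is handed in, while the arm keeps its last pose, push and grip.
It also fails if it takes over 58 s, if anything falls off the work surface, if the arm or the gripper's body presses on something with over 40 N, if the wrist force passes 120 N, or if a joint passes its speed limit or range.

ROBOT

A 6-joint arm with a two-finger parallel gripper is mounted at the origin on a cart in front of the work surface, level with it; the furniture and walls round the work are solid. World frame = base frame: x ahead of the robot, y to its left, z up, the work surface at z = 0. Lengths are in m, angles in degrees, forces in N, time in s.
With the tool pointing down it reaches from about 0.3 to 0.875 m from the base axis. Payload 4.2 kg.
Tool frame: the origin (TCP) lies at the centre of the arm's flange, where the gripper is bolted on; the fingertips stand ahead of it and the grasp point (between the pads) lies 155 mm ahead of it (arm.tip_extent is the z of the fingertips in the tool frame, in m); z points along the fingers, y is the line along which they close (so a half turn about z gives the same grasp; the last joint's range is limited). The gripper opens to 85 mm and grips with 20 to 120 N. Pads are 22 mm wide; open, the fingers measure 114 mm over their backs; the gripper's body (76 mm by 85 mm) begins 54 mm behind the grasp point. The pads swing forward as they close: fully open they stand 13 mm farther back than shut.
Start: joints at [-1.146, 18.312, 89.639, -0, 72.044, -1.146], TCP at [0.575, 0, 0.405] pointing down, gripper open.
Joint ranges: [-177.97, 177.97], [-48.28, 115.42], [12.27, 149.76], [-77.06, 257.06], [2.81, 150.46], [-146.56, 146.56]. Speed limits (degrees/s): [147.25, 147.25, 180, 180, 180, 180].

INTERFACE

Orientations are given as [roll, pitch, yaw] about the fixed x, y, z axes, in that order (R = Rz(yaw) Ry(pitch) Rx(roll)).
In Python, from rig import arm, camera, camera_params, job gives the robot as it stands.
- The arm moves only by the shell command python3 -m crank 'ROWS' [FORCE]. ROWS is a JSON object of lists of equal length, an entry for each row: "xyz": the shift along the world's x, y, z in units of 60 mm (1.0 is 60 mm), a list of three; "yaw": the turn about the world's z in units of 6 degrees (1.0 is 6 degrees); "fingers": the finger opening in mm, from 0 to 85.4. A call has 1 to 5 rows; each row is the pose to reach, as a shift and turn from the pose commanded when the call began; what a row does not reach only later rows make up. A row lasts 1/8 s, in which the tool goes at most 62.5 mm and 10.7 degrees, less where a joint would pass 70% of its speed; a pose out of reach is approached as far as the arm can. A call with a gripper value outside its range is refused whole. The fingers move at their own pace and stop on an object; FORCE is the grip in N (left out, the last holds). Time passes only in rows, so rows that repeat a pose let the fingers close. It gives the time, the measured TCP pose, the force, the opening and the grip force at its end, in the units of the state.
- arm.get_obs(): the state, without advancing time (a new reading comes with each control period).
- camera(name): name is "scene" or "side" or "wrist"; returns the picture (384x512x3 uint8, red, green, blue); there is no depth.
- camera_params(name): a dict with "K" (3x3 intrinsics, pixels), "xyz" and "orientation" of the camera in the world. Camera axes: x right, y down, z forward; pixel columns grow to the right and rows downward; lengths in m; the calibration is good to about 2 mm. A picture is of the moment at which its call begins: read the wrist's pose just before it. camera_params takes no time and is no camera call; for the wrist camera it gives the pose at the moment of the call.
- job.finish_job(): hands the job in; it is judged then, once.
The state is a dict: "time_s": time; "joint_pos": joint angles; "joint_velocities": joint speeds; "joint_torque": joint torques, N m; "position": TCP position; "orientation": TCP orientation; "force": force on the tool from outside, world axes, zero at the start; "moment": the same for the moment, N m; "gripper_width": opening from 0.0 (shut) to 1.0 (fully open); "finger_force": force on a finger pad.
Only numpy, scipy, OpenCV 4.12 (cv2) and the standard library are available. Lean on these libraries where they do the work, as an engineer would, in place of code of your own. Each camera call takes 0.05 s, during which the arm holds its last target. There are 200 camera calls.

## Working session

There is one attempt and no reset: what is moved stays moved. The work goes in short steps, Python scripts to look and compute and a shell command to move; the robot and the scene stay as the last step left them, time stands still between calls to the robot, and variables do not carry over. Pictures are saved under pics/ and viewed, at most 10 in all, crops included, and the job is handed in when it is done.

```bash
mkdir -p pics; ls
python3 - <<'E'
from rig import arm, camera, camera_params
import cv2, numpy as np
o=arm.get_obs(); print(o, arm.tip_extent)
ims=[]
for n in ("scene","side","wrist"):
    p=camera_params(n); print(n,{k:np.round(v,4).tolist() for k,v in p.items()})
    im=camera(n); np.save(f"pics/{n}0.npy",im)
    cv2.imwrite(f"pics/{n}0.png",cv2.resize(im[:,:,::-1],(768,576)))
E
```

```text
pics
{'time_s': 0.0, 'joint_pos': array([-1.14551602e+00,  1.83525124e+01,  8.97100696e+01, -6.51275920e-04,
        7.20428604e+01, -1.14642775e+00]), 'joint_velocities': array([-0.01588099, -0.12864699, -0.09290787, -0.14837061, -0.01107313,
        0.00200313]), 'joint_torque': array([ 7.05825660e-04, -4.15526962e+01, -2.34157133e+01, -1.88356019e-06,
        8.09230405e-03,  1.54784908e-05]), 'position': array([5.74820154e-01, 6.80579365e-06, 4.03848405e-01]), 'orientation': array([-1.79894566e+02, -1.49059093e-03,  9.00011117e+01]), 'force': array([-0.69925165, -0.13901459, -0.128311  ]), 'moment': array([-0.03150965,  0.03705758,  0.02720373]), 'finger_force': 0.0, 'gripper_width': 0.9984933216536251} 0.1734
scene {'K': [[409.8411, 0.0, 256.8438], [0.0, 409.8411, 186.6628], [0.0, 0.0, 1.0]], 'xyz': [0.1055, -0.7309, 1.0829], 'orientation': [-141.377, -0.0415, -27.8432]}
side {'K': [[382.2939, 0.0, 254.3776], [0.0, 382.2939, 192.7481], [0.0, 0.0, 1.0]], 'xyz': [0.5054, 1.2149, 1.0795], 'orientation': [-129.5561, 0.0611, -179.6924]}
wrist {'K': [[300.0659, 0.0, 251.9622], [0.0, 300.0659, 193.3324], [0.0, 0.0, 1.0]], 'xyz': [0.574, 0.0752, 0.3739], 'orientation': [162.8833, 0.1314, -0.048]}
```

View pics/scene0.png

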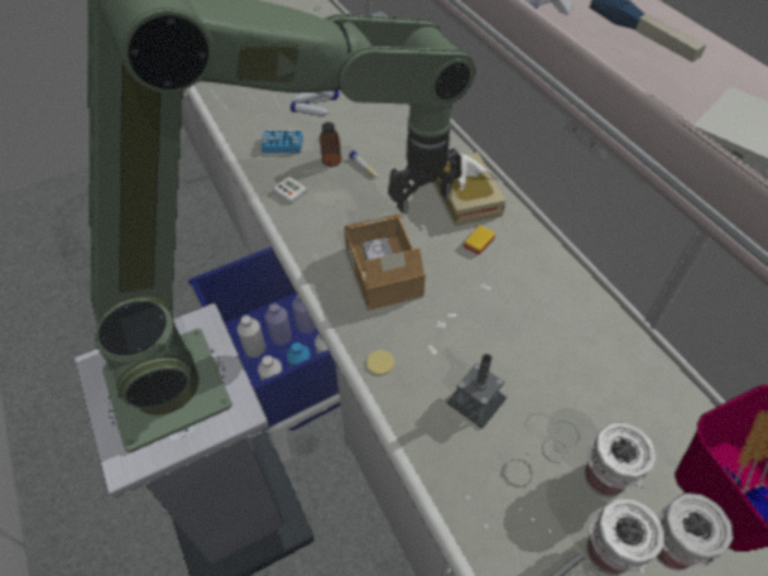

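View pics/side0.png

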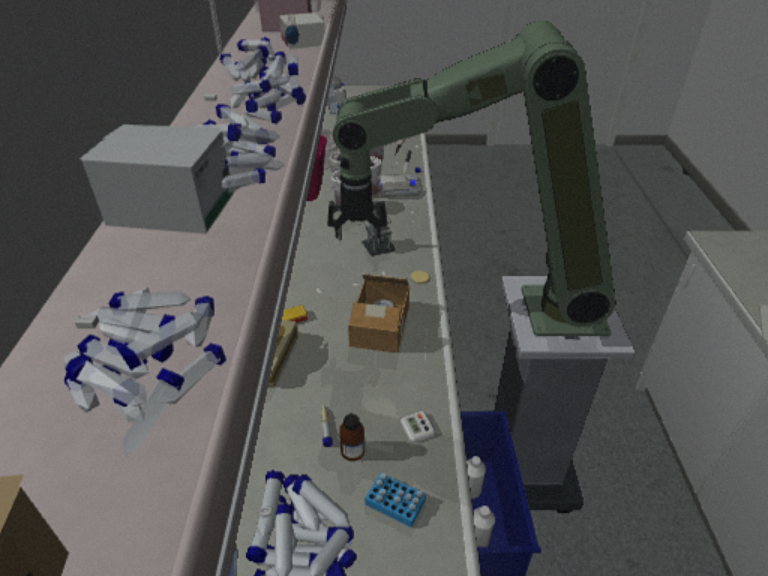

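View pics/wrist0.png

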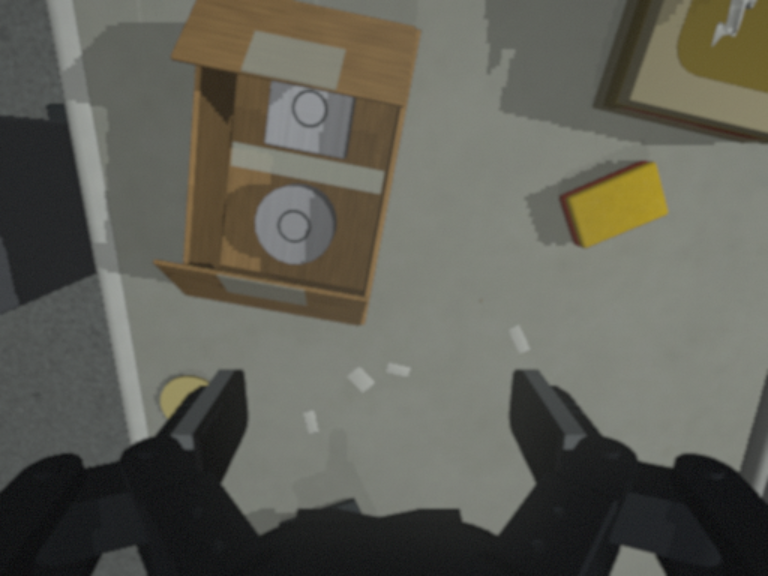

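```bash
cat > h.py <<'E'
import numpy as np, cv2
from scipy.spatial.transform import Rotation as R
from rig import arm, camera, camera_params
def ray(p,uv):
    d=np.linalg.inv(p["K"])@[uv[0],uv[1],1.]
    return np.array(p["xyz"]),R.from_euler("xyz",p["orientation"],degrees=True).apply(d)
def plane(p,uv,z):
    o,d=ray(p,uv); return o+d*(z-o[2])/d[2]
def tri(*pu):
    A=np.zeros((3,3));b=np.zeros(3);L=[]
    for p,uv in pu:
        o,d=ray(p,uv);d=d/np.linalg.norm(d);M=np.eye(3)-np.outer(d,d);A+=M;b+=M@o;L.append((o,M))
    x=np.linalg.solve(A,b);return x,[float(np.linalg.norm(M@(x-o))) for o,M in L]
def proj(p,X):
    c=R.from_euler("xyz",p["orientation"],degrees=True).inv().apply(np.array(X)-p["xyz"]);c=p["K"]@c;return c[:2]/c[2]
E
python3 - <<'E'
from h import *
np.set_printoptions(precision=4,suppress=True)
w,s,d=[camera_params(n) for n in("wrist","scene","side")]
v=lambda a,b:(a/1.5,b/1.5)
print("round",plane(w,v(294,226),.034),"square",plane(w,v(310,108),.034))
for h in (.1,.115,.13): print(h,[plane(w,v(*q),h) for q in((157,262),(367,297),(173,58),(413,104))])
print("hinge R",[plane(w,v(*q),.075) for q in((188,295),(362,322))])
print("probe cap",plane(s,v(487,357),.161), "petri",plane(s,v(380,362),.016),"rings",[plane(s,v(*q),0) for q in((538,425),(562,432),(560,447),(517,472))])
E
python3 - <<'E'
import numpy as np,cv2
a=np.load("pics/scene0.npy")[210:340,270:400,::-1]
b=np.load("pics/side0.npy")[100:230,200:330,::-1]
c=np.hstack([cv2.resize(x,(400,400),interpolation=cv2.INTER_CUBIC) for x in(a,b)])
cv2.imwrite("pics/crop0.png",cv2.convertScaleAbs(c,alpha=1.5))
E
```

```text
round [0.5098 0.0212 0.034 ] square [0.5256 0.1044 0.034 ]
0.1 [array([0.4352, 0.0091, 0.1   ]), array([ 0.5664, -0.0139,  0.1   ]), array([0.4608, 0.1244, 0.1   ]), array([0.5934, 0.1007, 0.1   ])]
0.115 [array([0.4428, 0.0128, 0.115 ]), array([ 0.5669, -0.009 ,  0.115 ]), array([0.467 , 0.1217, 0.115 ]), array([0.5923, 0.0993, 0.115 ])]
0.13 [array([0.4504, 0.0164, 0.13  ]), array([ 0.5673, -0.0042,  0.13  ]), array([0.4732, 0.119 , 0.13  ]), array([0.5912, 0.0979, 0.13  ])]
hinge R [array([ 0.4408, -0.0205,  0.075 ]), array([ 0.562 , -0.0407,  0.075 ])]
probe cap [ 0.5268 -0.3148  0.161 ] petri [ 0.3966 -0.1589  0.016 ] rings [array([ 0.6022, -0.4129,  0.    ]), array([ 0.6336, -0.4455, -0.    ]), array([ 0.6117, -0.4675,  0.    ]), array([ 0.5134, -0.4693,  0.    ])]
```

View pics/crop0.png

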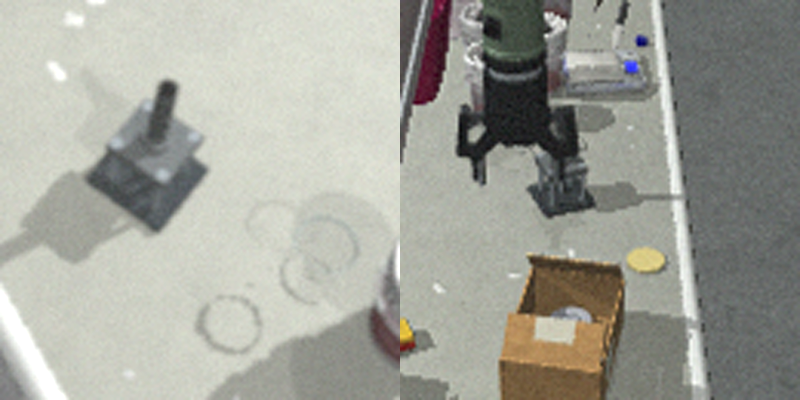

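The views show the round block at (294,226) in the wrist picture, on the right-flap (-y) side. The square block is at (310,108), the probe in its stand at about (0.527,-0.315), and the beaker clear of the stand. I'll close the fingers over the gap between the flaps first.

```bash
python3 -m crank '{"xyz":[[-0.5,0.5,0],[-0.95,0.97,0],[-0.95,0.97,0],[-0.95,0.97,-0.3],[-0.95,0.97,-0.6]],"yaw":[-0.9,-1.75,-1.75,-1.75,-1.75],"fingers":[0,0,0,0,0]}' 40
python3 - <<'E'
from h import *
import json
print(camera_params("wrist")); p=camera_params("wrist"); im=camera("wrist"); cv2.imwrite("pics/w1.png",cv2.resize(im[:,:,::-1],(768,576)))
import pickle; pickle.dump(p,open("pics/w1.pkl","wb"))
E
```

```text
time_s: 0.78
position: [0.5186, 0.0578, 0.3684]
orientation: [179.9, 0.0, 79.5]
force: [-0.4, -0.5, -0.3]
gripper_width: 0.0
finger_force: 0.0
{'K': array([[300.06594327,   0.        , 251.96215888],
       [  0.        , 300.06594327, 193.33239393],
       [  0.        ,   0.        ,   1.        ]]), 'xyz': array([0.53150464, 0.13169168, 0.33833981]), 'orientation': array([ 1.62866342e+02, -4.04110285e-02, -1.05079104e+01])}
```

View pics/w1.png

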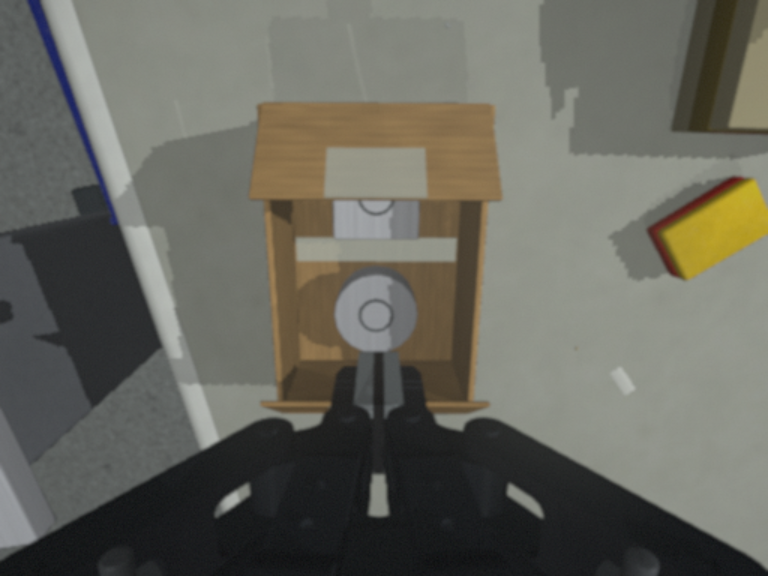

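Run:
```python
from h import *
import pickle
np.set_printoptions(precision=4,suppress=True)
w1=pickle.load(open("pics/w1.pkl","rb"))
w0=dict(w1,xyz=np.array([.574,.0752,.3739]),orientation=np.array([162.8833,.1314,-.048]))
v=lambda a,b:(a/1.5,b/1.5)
for n,a,b in(("round",(294,226),(376,316)),("LE1",(173,58),(250,198)),("LE2",(413,104),(501,199)),("RE1",(157,262),(261,404)),("RE2",(367,297),(490,404)),("sq",(310,108),(376,201))):
    print(n,*tri((w0,v(*a)),(w1,v(*b))))
print(plane(w1,v(376,316),.034),[plane(w1,v(*q),.075) for q in((258,104),(495,104))])
```

```text
round [0.51   0.0217 0.0372] [0.0001847157377405131, 0.00018471573774044158]
LE1 [0.4663 0.1217 0.1142] [0.00029574360113268015, 0.00029574360113261575]
LE2 [0.5909 0.0988 0.1061] [0.0023398447523486155, 0.002339844752348552]
RE1 [0.4457 0.0143 0.1223] [0.000668728591197887, 0.0006687285911979381]
RE2 [ 0.5669 -0.0047  0.1284] [0.00025896603299721, 0.00025896603299706825]
sq [0.5261 0.1027 0.0459] [0.0013375925651007488, 0.001337592565100591]
[0.5097 0.0204 0.034 ] [array([0.4721, 0.1676, 0.075 ]), array([0.5987, 0.1442, 0.075 ])]
```

Seen from the second place, the flaps line up with the tool. The left edge is at row 198, the right edge at row 405, and the ring at (376,316). I'll go down between them and push the left flap.

```bash
python3 -m crank '{"xyz":[[0,0,-0.85],[0,0,-1.65],[0.09,0.5,-1.65],[0.16,0.9,-1.65],[0.22,1.3,-1.65]],"yaw":[0,0,0,0,0],"fingers":[0,0,0,0,0]}'
python3 -m crank '{"xyz":[[0.04,0.25,0],[0.08,0.5,0],[0.08,0.5,0],[0,0,0],[-0.11,-0.6,0]],"yaw":[0,0,0,0,0],"fingers":[0,0,0,0,0]}'
```

```text
time_s: 1.45
position: [0.5322, 0.1363, 0.2698]
orientation: [180.0, 0.0, 79.5]
force: [0.0, -0.9, 0.6]
gripper_width: 0.001
finger_force: 0.3
time_s: 2.08
position: [0.5245, 0.0995, 0.2698]
orientation: [180.0, -0.0, 79.6]
force: [-0.3, -0.4, -0.1]
gripper_width: -0.004
finger_force: 0.0
```

```bash
python3 -m crank '{"xyz":[[-0.14,-0.8,0],[-0.21,-1.2,0],[-0.29,-1.6,0],[-0.37,-2.0,0],[-0.43,-2.35,0]],"yaw":[0,0,0,0,0],"fingers":[0,0,0,0,0]}'
python3 -m crank '{"xyz":[[0,0,0],[0.1,0.5,0.2],[0.1,0.5,1.2],[0.1,0.2,2.2],[0.1,-0.6,2.2]],"yaw":[0,0,0,0,0],"fingers":[0,0,0,30,85]}'
python3 - <<'E'
from h import *
import pickle
P={}
for n in("scene","side","wrist"):
    P[n]=camera_params(n); P[n+"im"]=camera(n)
pickle.dump(P,open("pics/v2.pkl","wb"))
c=np.hstack([cv2.resize(P["sideim"][160:260,210:310,::-1],(370,370),interpolation=3),cv2.resize(P["sceneim"][120:220,210:310,::-1],(370,370),interpolation=3)])
cv2.imwrite("pics/v2.png",cv2.convertScaleAbs(c,alpha=1.4))
E
```

```text
time_s: 2.7
position: [0.4984, -0.0419, 0.2699]
orientation: [180.0, -0.0, 79.4]
force: [-0.0, 1.5, 0.1]
gripper_width: 0.005
finger_force: 0.5
time_s: 3.32
position: [0.506, -0.0757, 0.4072]
orientation: [179.3, -0.1, 79.7]
force: [0.9, -0.8, -0.2]
gripper_width: 0.417
finger_force: 0.0
```

View pics/v2.png

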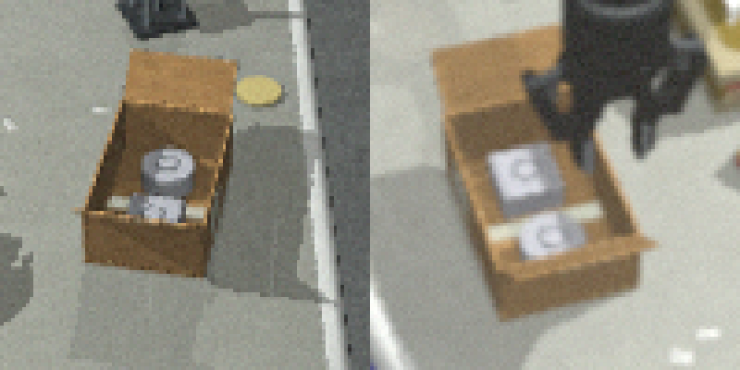

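Run:
```python
from h import *
import pickle
P=pickle.load(open("pics/v2.pkl","rb"))
np.set_printoptions(precision=4,suppress=True)
sd=lambda a,b:(210+a/3.7,160+b/3.7); sc=lambda a,b:(210+(a-370)/3.7,120+b/3.7)
uy=np.array([.183,.983,0]);ux=np.array([.983,-.183,0]);c=np.array([.5177,.0628,0])
def q(x): x=np.array(x)-c; return np.array([x@ux,x@uy,x[2]])
print("side R corners",[q(tri((P["side"],sd(*a)),(P["scene"],sc(*b)))[0]) for a,b in(((130,50),(655,243)),((238,62),(495,265)))])
# predicted
for th in (1.9,2.1,2.36,2.6):
  print(th,*[np.round([k(*0*[0]) if 0 else 0]) for k in []], [ (np.round((proj(P["side"],X)-[210,160])*3.7),np.round((proj(P["scene"],X)-[210,120])*3.7+[370,0])) for s in(1,-1) for X in [c+ux*e+s*uy*(.093-.06*np.cos(th))+[0,0,.075+.06*np.sin(th)] for e in(-.062,.062)]])
```

```text
side R corners [array([ 0.0607, -0.1384,  0.1116]), array([-0.0691, -0.1273,  0.1199])]
1.9 [(array([199., 197.]), array([432.,  52.])), (array([ 77., 181.]), array([564.,  23.])), (array([234.,  62.]), array([503., 238.])), (array([124.,  49.]), array([648., 203.]))]
2.1 [(array([197., 208.]), array([429.,  48.])), (array([ 75., 192.]), array([560.,  20.])), (array([235.,  59.]), array([507., 252.])), (array([126.,  47.]), array([652., 217.]))]
2.36 [(array([195., 223.]), array([427.,  46.])), (array([ 72., 207.]), array([556.,  18.])), (array([236.,  60.]), array([511., 271.])), (array([129.,  47.]), array([656., 235.]))]
2.6 [(array([193., 238.]), array([425.,  49.])), (array([ 71., 221.]), array([553.,  21.])), (array([237.,  63.]), array([515., 288.])), (array([130.,  51.]), array([659., 252.]))]
```

Both flaps are open to about 2.4 rad: the right edge is in the side crop at (130–238, 50–62), the left edge at (78,211). Next I'll go to the probe.

```bash
python3 -m crank '{"xyz":[[0,-1,0],[0,-2,0],[0,-3,0],[0,-4,0],[0,-4.95,0]],"yaw":[0,0,0,0,0],"fingers":[85,85,85,85,85]}'
python3 -m crank '{"xyz":[[0,0,0],[0,0,0]],"yaw":[0,0],"fingers":[85,85]}'
cat > snap.py <<'E'
from h import *
import pickle,sys
p=camera_params("wrist");im=camera("wrist");pickle.dump((p,im),open(f"pics/{sys.argv[1]}.pkl","wb"))
E
python3 snap.py A
python3 -m crank '{"xyz":[[0.5,0.1,0],[0.9,0.2,0],[0.9,0.2,0],[0.9,0.2,0]],"yaw":[0,0,0,0],"fingers":[85,85,85,85]}'
python3 snap.py B
python3 - <<'E'
import pickle,cv2,numpy as np
c=np.vstack([cv2.resize(pickle.load(open(f"pics/{k}.pkl","rb"))[1][:300,:,::-1],(512,300)) for k in"AB"])
cv2.imwrite("pics/AB.png",cv2.convertScaleAbs(c,alpha=1.4))
E
```

```text
time_s: 4.1
position: [0.5053, -0.3744, 0.4009]
orientation: [-180.0, -0.1, 79.5]
force: [1.0, 1.2, -0.1]
gripper_width: 0.993
finger_force: 0.0
time_s: 4.35
position: [0.5052, -0.3726, 0.4008]
orientation: [-179.9, -0.1, 79.5]
force: [0.8, -0.0, 0.2]
gripper_width: 0.993
finger_force: 0.0
time_s: 4.9
position: [0.5586, -0.3606, 0.4018]
orientation: [-180.0, -0.0, 79.6]
force: [0.2, 0.1, 0.4]
gripper_width: 0.997
finger_force: 0.0
```

View pics/AB.png

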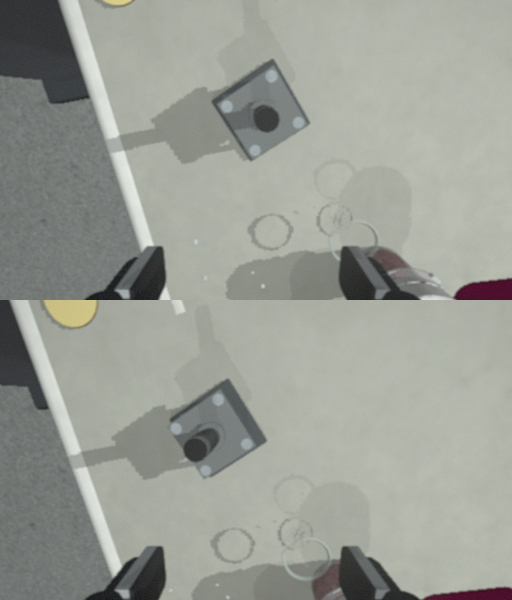

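Run:
```python
from h import *
import pickle
np.set_printoptions(precision=4,suppress=True)
D={k:pickle.load(open(f"pics/{k}.pkl","rb")) for k in"AB"}
S={"A":(262.3,113.8),"B":(211.7,135.7)};C={}
for k in"AB":
    x,y=map(int,(266,118) if k=="A" else(197,148))
    g=cv2.cvtColor(D[k][1],cv2.COLOR_RGB2GRAY)[y-25:y+25,x-25:x+25]
    m=(g<40).astype(np.uint8);n,l,s,c=cv2.connectedComponentsWithStats(m);j=1+np.argmax(s[1:,4])
    (cx,cy),r=cv2.minEnclosingCircle(np.argwhere(l==j)[:,::-1].astype(np.float32));C[k]=(x-25+cx,y-25+cy);print(k,s[j],c[j]+[x-25,y-25],C[k],r)
print("cap",tri(*[(D[k][0],C[k]) for k in"AB"]),[plane(D[k][0],C[k],.161) for k in"AB"])
print("stand",tri(*[(D[k][0],S[k]) for k in"AB"]),[plane(D[k][0],S[k],.07) for k in"AB"])
print("beaker",plane(D["A"][0],(334,219),0),plane(D["B"][0],(295,233),0))
```

```text
Traceback (most recent call last):
ValueError: attempt to get argmax of an empty sequence
```

Run:
```python
from h import *
import pickle
np.set_printoptions(precision=4,suppress=True)
D={k:pickle.load(open(f"pics/{k}.pkl","rb")) for k in"AB"}
S={"A":(262.3,113.8),"B":(211.7,135.7)};C={}
for k in"AB":
    x,y=map(int,(266,118) if k=="A" else(197,148))
    g=cv2.GaussianBlur(cv2.cvtColor(D[k][1],cv2.COLOR_RGB2GRAY),(3,3),0)[y-25:y+25,x-25:x+25]
    m=(g<int(g.min())+12).astype(np.uint8);n,l,s,c=cv2.connectedComponentsWithStats(m);j=1+np.argmax(s[1:,4])
    (cx,cy),r=cv2.minEnclosingCircle(np.argwhere(l==j)[:,::-1].astype(np.float32));C[k]=(x-25+cx,y-25+cy);print(k,g.min(),s[j],c[j]+[x-25,y-25],C[k],r)
print("cap",tri(*[(D[k][0],C[k]) for k in"AB"]),[plane(D[k][0],C[k],.161) for k in"AB"])
print("stand",tri(*[(D[k][0],S[k]) for k in"AB"]),[plane(D[k][0],S[k],.07) for k in"AB"])
print("beaker",plane(D["A"][0],(334,219),0),plane(D["B"][0],(295,233),0))
```

```text
A 42 [ 13  13  24  25 468] [265.453  118.2222] (265.0833339691162, 118.08333396911621) 12.923484802246094
B 37 [ 12  15  22  23 378] [194.7831 149.246 ] (194.8333339691162, 149.125) 11.27514934539795
cap (array([ 0.5246, -0.3113,  0.1565]), [0.0003650529761854789, 0.00036505297618542117]) [array([ 0.5244, -0.3107,  0.161 ]), array([ 0.5257, -0.3112,  0.161 ])]
stand (array([ 0.5253, -0.3118,  0.0682]), [0.00019232370343414968, 0.0001923237034340827]) [array([ 0.5252, -0.3115,  0.07  ]), array([ 0.5256, -0.3118,  0.07  ])]
beaker [ 0.597  -0.4648  0.    ] [ 0.597  -0.4649  0.    ]
```

Top view and oblique view of the probe: cap centre at (265,118) in A and (195,149) in B, which gives (0.525,-0.311) at z 0.157. The stand centre agrees. Now the grasp.

```bash
python3 -m crank '{"xyz":[[-0.55,0.82,0],[-0.55,0.82,0],[-0.55,0.82,-0.8],[-0.55,0.82,-1.6],[-0.55,0.82,-2.1]],"yaw":[0,0,0,0,0],"fingers":[85,85,85,85,85]}'
python3 -m crank '{"xyz":[[0,0,0],[0,0,0],[0,0,0],[0,0,0],[0,0,0]],"yaw":[0,0,0,0,0],"fingers":[60,30,0,0,0]}' 60
```

```text
time_s: 5.58
position: [0.5252, -0.313, 0.274]
orientation: [-179.9, -0.0, 79.5]
force: [-0.1, -0.4, 0.4]
gripper_width: 0.996
finger_force: 0.0
time_s: 6.2
position: [0.526, -0.3128, 0.2774]
orientation: [179.9, 0.1, 79.5]
force: [-0.5, -0.3, 5.8]
gripper_width: 0.197
finger_force: 58.3
```

```bash
python3 -m crank '{"xyz":[[0,0,0.3],[0,0,0.8],[0,0,1.5],[0,0,2.2],[0,0,2.2]],"yaw":[0,0,0,0,0],"fingers":[0,0,0,0,0]}' 60
python3 -m crank '{"xyz":[[0,0,0],[0,0,0],[0,0,0]],"yaw":[0,0,0],"fingers":[0,0,0]}'
python3 - <<'E'
from h import *
import pickle
P={}
for n in("scene","side","wrist"): P[n]=camera_params(n);P[n+"im"]=camera(n)
pickle.dump(P,open("pics/v3.pkl","wb"))
from rig import arm
pos=arm.get_obs()["position"]; q=[pos+[0,0,-.155-.11],pos+[0,0,-.155+.04]]
print([[np.round(proj(P[n],x)) for x in q] for n in("scene","side","wrist")])
a=[]
for n in("scene","side"):
    u=proj(P[n],pos+[0,0,-.2]).astype(int); x0,y0=u-50; a.append(cv2.resize(P[n+"im"][max(y0,0):y0+100,x0:x0+100,::-1],(400,400),interpolation=3)); print(n,x0,y0)
cv2.imwrite("pics/v3.png",cv2.convertScaleAbs(np.hstack(a),alpha=1.5))
E
```

```text
time_s: 6.82
position: [0.5262, -0.3128, 0.4118]
orientation: [179.5, 0.2, 79.5]
force: [-0.2, 0.4, -1.3]
gripper_width: 0.196
finger_force: 58.9
time_s: 7.2
position: [0.5257, -0.3126, 0.4064]
orientation: [-179.9, -0.1, 79.5]
force: [0.7, -0.3, -0.9]
gripper_width: 0.193
finger_force: 58.9
[[array([323., 241.]), array([331., 208.])], [array([252., 139.]), array([252., 109.])], [array([254., 197.]), array([255., 330.])]]
scene 276 177
side 201 76
```

View pics/v3.png

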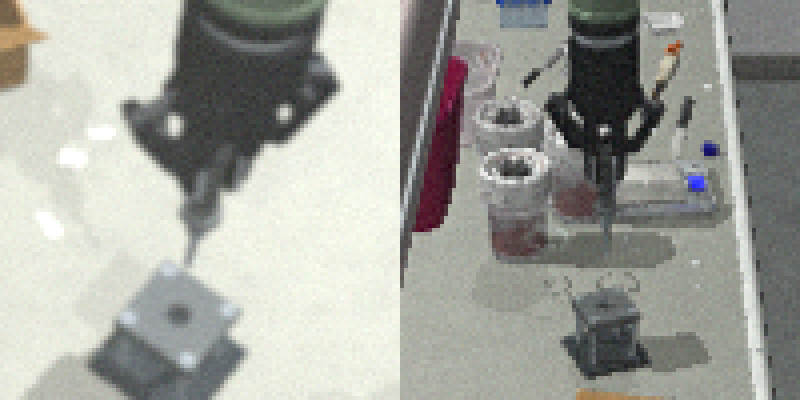

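The probe is out of the stand and hangs upright, with the tip at (188,263) in the scene crop and (206,258) in the side crop. I'll carry it over the right flap to above the ring.

```bash
python3 -m crank '{"xyz":[[-0.05,0.7,0.2],[-0.1,1.5,0.2],[-0.15,2.4,0.2],[-0.18,3.3,0.2],[-0.2,4.1,0.2]],"yaw":[0,0,0,0,0],"fingers":[0,0,0,0,0]}' 60
python3 -m crank '{"xyz":[[-0.03,0.7,0],[-0.06,1.2,0],[-0.06,1.44,0],[-0.06,1.44,0],[-0.06,1.44,0]],"yaw":[0,0,0,0,0],"fingers":[0,0,0,0,0]}'
python3 -m crank '{"xyz":[[0,0,-0.5],[0,0,-1.0],[0,0,-1.3],[0,0,-1.3],[0,0,-1.3]],"yaw":[0,0,0,0,0],"fingers":[0,0,0,0,0]}'
python3 snap.py C
python3 - <<'E'
from h import *
import pickle
P=pickle.load(open("pics/v3.pkl","rb"));print(tri((P["scene"],(323,242.7)),(P["side"],(252.5,140.5))))
p,im=pickle.load(open("pics/C.pkl","rb"))
o=arm.get_obs();print(o["position"],proj(p,o["position"]+[0,0,-.265]),proj(p,[.5098,.021,.034]))
cv2.imwrite("pics/C.png",cv2.convertScaleAbs(cv2.resize(im[130:250,180:330,::-1],(750,600),interpolation=3),alpha=1.5))
E
```

```text
time_s: 7.98
position: [0.5134, -0.0648, 0.4198]
orientation: [180.0, -0.0, 79.5]
force: [0.5, 0.0, -0.4]
gripper_width: 0.193
finger_force: 58.9
time_s: 8.6
position: [0.5104, 0.019, 0.4197]
orientation: [180.0, 0.0, 79.5]
force: [0.6, 1.2, -0.8]
gripper_width: 0.192
finger_force: 58.9
time_s: 9.22
position: [0.5107, 0.0192, 0.3425]
orientation: [179.9, -0.0, 79.4]
force: [0.2, -0.2, -0.8]
gripper_width: 0.194
finger_force: 58.9
(array([ 0.525038  , -0.31274567,  0.13410399]), [0.0018568299829666765, 0.001856829982966421])
[0.51065825 0.0193157  0.34277263] [252.59570886 196.37620256] [251.25821489 181.01295542]
```

View pics/C.png

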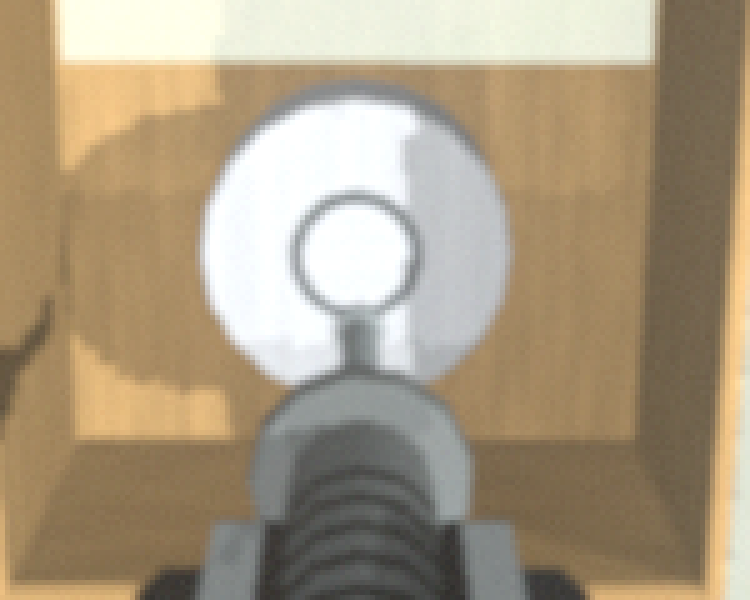

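Seen from the wrist, the probe is upright over the carton. The ring centre is at crop (357,254), where predicted, and the tip's far edge is at (358,313), which lines up in x and is within about 1 mm in y. I'll descend in stages and watch the force.

```bash
cat > f.py <<'E'
from h import *
F=[];Z=[]
for i in range(8):
    camera("side"); o=arm.get_obs();F.append(o["force"]);Z.append(o["position"])
print("F",np.mean(F,0).round(2),"sd",np.std(F,0).round(2),"pos",np.mean(Z,0).round(5),"ori",o["orientation"].round(2),"t",o["time_s"])
E
python3 f.py
python3 -m crank '{"xyz":[[-0.01,0.02,-0.2],[-0.01,0.02,-0.4],[-0.01,0.02,-0.5],[-0.01,0.02,-0.5],[-0.01,0.02,-0.5]],"yaw":[0,0,0,0,0],"fingers":[0,0,0,0,0]}' 60; python3 f.py
```

```text
F [ 0.   -0.26 -0.76] sd [0.37 0.41 0.42] pos [0.51034 0.01972 0.34239] ori [179.97  -0.    79.51] t 9.675
time_s: 10.3
position: [0.5098, 0.021, 0.3119]
orientation: [180.0, -0.0, 79.5]
force: [-0.9, 0.3, -0.3]
gripper_width: 0.193
finger_force: 58.9
F [ 0.15  0.04 -0.76] sd [0.39 0.65 0.42] pos [0.50968 0.021   0.31201] ori [179.98  -0.    79.5 ] t 10.7
```

```bash
python3 -m crank '{"xyz":[[0,0,-0.05],[0,0,-0.1],[0,0,-0.1]],"yaw":[0,0,0],"fingers":[0,0,0]}' 60 | grep force; python3 f.py
python3 -m crank '{"xyz":[[0,0,-0.03],[0,0,-0.05],[0,0,-0.05]],"yaw":[0,0,0],"fingers":[0,0,0]}' 60 | grep force; python3 f.py
```

```text
force: [1.2, 0.2, -1.0]
finger_force: 58.9
F [ 0.08  0.36 -0.72] sd [0.42 0.58 0.63] pos [0.50962 0.021   0.30573] ori [179.99  -0.    79.5 ] t 11.475
force: [-1.2, 0.0, -0.9]
finger_force: 58.9
F [-0.16 -0.32 -1.04] sd [0.46 0.49 0.45] pos [0.50961 0.021   0.30275] ori [179.99  -0.    79.5 ] t 12.25
```

```bash
python3 -m crank '{"xyz":[[0,0,-0.03],[0,0,-0.03],[0,0,-0.03]],"yaw":[0,0,0],"fingers":[0,0,0]}' 60 | grep xx; python3 f.py
python3 -m crank '{"xyz":[[0,0,-0.03],[0,0,-0.03],[0,0,-0.03]],"yaw":[0,0,0],"fingers":[0,0,0]}' 60 | grep xx; python3 f.py
python3 -m crank '{"xyz":[[0,0,-0.02],[0,0,-0.02],[0,0,-0.02]],"yaw":[0,0,0],"fingers":[0,0,0]}' 60 | grep xx; python3 f.py
```

```text
F [ 0.36 -0.1   0.22] sd [0.54 0.41 0.86] pos [0.50968 0.02099 0.30103] ori [179.97  -0.    79.5 ] t 13.025
F [ 0.81 -0.    0.6 ] sd [0.29 0.52 0.42] pos [0.50967 0.021   0.2992 ] ori [179.98  -0.    79.5 ] t 13.8
F [ 1.02 -0.19  1.42] sd [0.42 0.29 0.48] pos [0.50965 0.021   0.29799] ori [179.98  -0.    79.5 ] t 14.575
```

```bash
python3 -m crank '{"xyz":[[0,0,-0.02],[0,0,-0.03],[0,0,-0.03],[0,0,-0.03]],"yaw":[0,0,0,0],"fingers":[0,0,0,0]}' 60 | grep xx; python3 f.py; python3 f.py
python3 snap.py D
python3 - <<'E'
from h import *
import pickle
p,im=pickle.load(open("pics/D.pkl","rb"))
o=arm.get_obs();print(proj(p,o["position"]+[0,0,-.262]),proj(p,[.5098,.021,.034]))
a=cv2.resize(im[130:250,180:330,::-1],(500,400),interpolation=3)
s=camera("side")[160:240,220:300,::-1]
cv2.imwrite("pics/D.png",cv2.convertScaleAbs(np.hstack([a,cv2.resize(s,(300,400),interpolation=3)]),alpha=1.5))
E
```

```text
F [ 1.31 -0.4   2.  ] sd [0.54 0.44 0.47] pos [0.50964 0.021   0.29619] ori [179.98  -0.    79.5 ] t 15.475
F [ 1.29 -0.23  2.02] sd [0.28 0.42 0.41] pos [0.50964 0.021   0.29616] ori [179.99  -0.    79.5 ] t 15.875
[253.08307802 197.52488833] [253.26976793 197.43086532]
```

View pics/D.png

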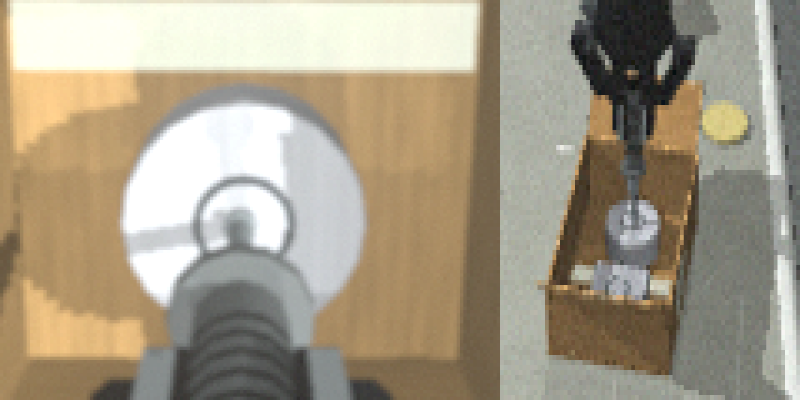

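The tip stands inside the ring: the ring centre is at about (244,225) and the tip centre at about (238,225), so it is roughly 1.5 mm off. Both flaps are open. The net push is about 2.8 N, which is half the plunger's travel.

```bash
python3 -c "from rig import job; print(job.finish_job())"
```

```text
the job is handed in; nothing more can be done
None
```

Job handed in: both flaps are open to about 2.4 rad, and the probe is held upright with its tip about 1.5 mm off centre in the round block's ring, pressed with about 2.8 N (half travel by force); I never went near the dish, timer, bottle or beaker.

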